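Scan the kiln-wash bottle's stock label

TASK

Take the hand scanner from the lilac notebook and scan the bar code on the tall cream bottle with the white cap: hold the scanner level with its red window about 8 cm in front of the bar code, pointing squarely at the middle of it, and keep it still for two seconds. Then lay the scanner back on the notebook, right way up, without dropping it; do not shift or tip the bottle.

Things in the scene. Friction and masses are not known exactly. Their poses are not given: they have to be found in the camera images.
- scanner_centre (a point): Bar-code scanner, loose, 0.18 kg: flat-bottomed bar 159 mm long, 36 mm high, lying on the notebook. Point: its grip and mass centre, half-way up (18 mm). +x runs along the bar, the way it reads; z up. Grey handle, 30 mm wide (y), from x = -85 to +32 mm; black head, 46 mm wide, from +32 mm to the red window, whose centre is on the x axis at +75 mm. Reads by itself, no key to press.
- label (a point): Middle of the bar code (40 mm wide, 54 high) on the white sleeve of the cream, white-capped bottle (61 mm diameter, 156 high, loose, upright; the tallest of three in changing order). Point: on the sleeve's surface, 65 mm above the counter. +x points level into the bottle (axis at +31.5 mm), so the code faces -x; z up. Leave the red-nozzled bottle and the amber jar, which bear codes too.
- notebook: Lilac notebook lying closed on the counter, fixed: 200 mm (x) by 165 mm (y), 8 mm thick. The origin is the centre of its underside, on the counter; z up.

How it is judged:
On the way:
1. scanner still for 1.2 s, in front of the cream bottle's bar code, window 40 to 160 mm from it, its x axis within 20 mm (y and z) of the code's middle and within 20 degrees of square (x of label in the frame of scanner_centre between 0.115 and 0.235 m and y of label in the frame of scanner_centre between -0.02 and 0.02 m and z of label in the frame of scanner_centre between -0.02 and 0.02 m and x of scanner_centre in the frame of label below -0.1 m and angle between the x axis of scanner_centre and the x axis of label, either way round below 0.35 rad and linear speed of scanner below 0.03 m/s and angular speed of scanner below 0.2 rad/s), for 1.2 s.
At the end, for the whole second after the job is handed in: The scanner lies at rest, right way up and flat (within 8 degrees) on the notebook, its grip point at least 12 mm inside the cover's edges; the cream bottle stands upright, within 30 mm of where it was (x of scanner_centre in the frame of notebook between -0.085 and 0.085 m and y of scanner_centre in the frame of notebook between -0.07 and 0.07 m and z of scanner_centre in the frame of notebook between 0.019 and 0.033 m and angle between each of scanner_centre, label's own z axis and vertical below 0.15 rad and linear speed of scanner below 0.02 m/s and distance of label from where it was at the start of the episode below 0.03 m); the robot touches nothing.
It fails at once if the cream bottle is shifted by more than 30 mm or tipped (distance of label from where it was at the start of the episode above 0.03 m or angle between label's own z axis and vertical above 0.3 rad).
It fails at once if the scanner is dropped (falls freely faster than 0.6 m/s) (contact force between the fingers and scanner below 0.02 N and linear speed of scanner above 0.6 m/s).
It also fails if it takes over 48 s, if anything falls off the work surface, if the arm or the gripper's body presses on something with over 40 N, if the wrist force passes 120 N, or if a joint passes its speed limit or range.

ROBOT

A 6-joint arm with a two-finger parallel gripper is mounted at the origin on a cart in front of the work surface, level with it; the furniture and walls round the work are solid. World frame = base frame: x ahead of the robot, y to its left, z up, the work surface at z = 0. Lengths are in m, angles in rad, forces in N, time in s.
With the tool pointing down it reaches from about 0.325 to 0.925 m from the base axis. Payload 3.1 kg.
Tool frame: the origin (TCP) lies between the finger pads; the fingertips stand 14 mm ahead of it and the grasp point (between the pads) lies 5 mm behind it; z points along the fingers, y is the line along which they close (so a half turn about z gives the same grasp; the last joint's range is limited). The gripper opens to 85 mm and grips with 20 to 120 N. Pads are 22 mm wide; open, the fingers measure 114 mm over their backs; the gripper's body (76 mm by 85 mm) begins 54 mm behind the grasp point. The pads swing forward as they close: fully open they stand 13 mm farther back than shut.
Start: joints at [-1.214, 0.217, 1.613, -0, 1.311, -0.112], TCP at [0.282, -0.558, 0.206] pointing down, gripper open.
Joint ranges: [-2.75, 2.75], [-0.78, 2.1], [0.31, 2.55], [-1.13, 4.27], [0.13, 2.63], [-2.58, 2.58]. Speed limits (rad/s): [2.79, 2.79, 3.14, 3.14, 3.14, 3.14].

INTERFACE

Orientations are given as a unit quaternion [w, x, y, z].
In Python, from bench import bot, read_camera, calibration gives the robot as it stands.
- The arm moves only by the shell command python3 -m crank 'ROWS'. ROWS is JSON, a list of rows, each an object with "offset": the shift along the world's x, y, z in mm, a list of three; "angular": the turn, a rotation vector about the world's x, y, z in degrees, a list of three; "hand": the finger opening in mm, from 0 to 85.4. In form: [{"offset": [tx, ty, tz], "angular": [wx, wy, wz], "hand": hand}, ...]. A call has 1 to 10 rows; each row shifts and turns the commanded pose from where the row before left it; what a row does not reach is not made up. A row lasts 1/12 s, in which the tool goes at most 41.7 mm and 7.16 degrees, less where a joint would pass 70% of its speed; a pose out of reach is approached as far as the arm can. A call is refused whole if a number of a shift passes 41.7 or a number of a turn 7.16, either way. A call with a gripper value outside its range is refused whole. The fingers move at their own pace and stop on an object; the grip force is fixed at half the most. Time passes only in rows, so rows that do not move let the fingers close. It gives the time, the measured TCP pose, the force, the opening and the grip force at its end, in the units of the state.
- bot.state(): the state, without advancing time (a new reading comes with each control period).
- read_camera(name): name is "scene" or "top" or "wrist"; returns (picture, depth): 384x512x3 uint8, red, green, blue; 384x512 float32, m along the optical axis (not along the pixel's ray), 0 where there is no reading.
- calibration(name): a dict with "fovy" (degrees; the focal length in pixels is half the picture's height over the tangent of half this angle, whatever the lens; pixels are square), "cx", "cy" (the principal point, pixels), "D" ([k1, k2, p1, p2, k3] as OpenCV has them; the pictures are not rectified), "R" (3x3) and "t" (3): a world point X has camera coordinates R X + t. Camera axes: x right, y down, z forward; pixel columns grow to the right and rows downward; lengths in m; the calibration is good to about 2 mm. A picture is of the moment at which its call begins: read the wrist's pose just before it. calibration takes no time and is no camera call; for the wrist camera it gives the pose at the moment of the call.
- bot.finish_job(): hands the job in; it is judged then, once.
The state is a dict: "clock": time; "joint_positions": joint angles; "joint_velocities": joint speeds; "effort": joint torques, N m; "tool_pos": TCP position; "ee_rot": TCP orientation; "force": force on the tool from outside, world axes, zero at the start; "ft_torque": the same for the moment, N m; "finger_gap": opening from 0.0 (shut) to 1.0 (fully open); "finger_force": force on a finger pad.
Only numpy, scipy, OpenCV 4.12 (cv2) and the standard library are available. Lean on these libraries where they do the work, as an engineer would, in place of code of your own. Each camera call takes 0.05 s, during which the arm holds its last target. There are 200 camera calls.

## Working session

There is one attempt and no reset: what is moved stays moved. The work goes in short steps, Python scripts to look and compute and a shell command to move; the robot and the scene stay as the last step left them, time stands still between calls to the robot, and variables do not carry over. Pictures are saved under pics/ and viewed, at most 10 in all, crops included, and the job is handed in when it is done.

```bash
mkdir -p pics; ls; cat > h.py <<'E'
import numpy as np, cv2
from bench import bot, read_camera, calibration
def grab(n):
    c=calibration(n); im,d=read_camera(n)
    np.savez('pics/%s.npz'%n,im=im,d=d,**{k:np.array(v) for k,v in c.items()})
    return im,d,c
def load(n):
    z=np.load('pics/%s.npz'%n); return z['im'],z['d'],z
def world(c,d,px,r=1):
    px=np.atleast_2d(np.array(px,float)); f=192/np.tan(np.radians(float(c['fovy']))/2)
    K=np.array([[f,0,float(c['cx'])],[0,f,float(c['cy'])],[0,0,1]])
    u=cv2.undistortPoints(px[:,None],K,np.array(c['D'],float))[:,0]
    out=[]
    for (a,b),(x,y) in zip(px,u):
        w=d[int(round(b))-r:int(round(b))+r+1,int(round(a))-r:int(round(a))+r+1]; w=w[w>0]
        z=np.median(w) if len(w) else np.nan
        out.append(np.array(c['R']).T@(np.array([x*z,y*z,z])-np.array(c['t'])))
    return np.array(out)
E
python3 - <<'E'
from h import *
for n in('scene','top'):
    im,d,c=grab(n); cv2.imwrite(f'pics/{n}0.png',cv2.resize(im[:,:,::-1],(800,600)))
print(bot.state())
E
```

```text
pics
{'clock': 0.1, 'joint_positions': array([-1.21419192e+00,  2.17710417e-01,  1.61474270e+00,  4.61825494e-05,
        1.31130789e+00, -1.12183891e-01]), 'joint_velocities': array([-1.11146461e-03, -2.77793581e-03, -3.28184800e-03, -9.82966457e-04,
        9.33844233e-05,  3.69409693e-05]), 'effort': array([-7.45438774e-04, -3.98073864e+01, -3.04970169e+01, -7.88588045e-05,
        4.19544725e-03,  4.64948442e-06]), 'tool_pos': array([ 0.28214886, -0.55682221,  0.20429542]), 'ee_rot': array([-1.07881155e-03,  9.72656040e-01,  2.32247823e-01, -1.10022718e-04]), 'force': array([-0.05759359,  0.00087695,  0.05241157]), 'ft_torque': array([-0.01721099, -0.04600976,  0.00931582]), 'finger_force': 0.0, 'finger_gap': 1.0051523961587057}
```

View pics/scene0.png

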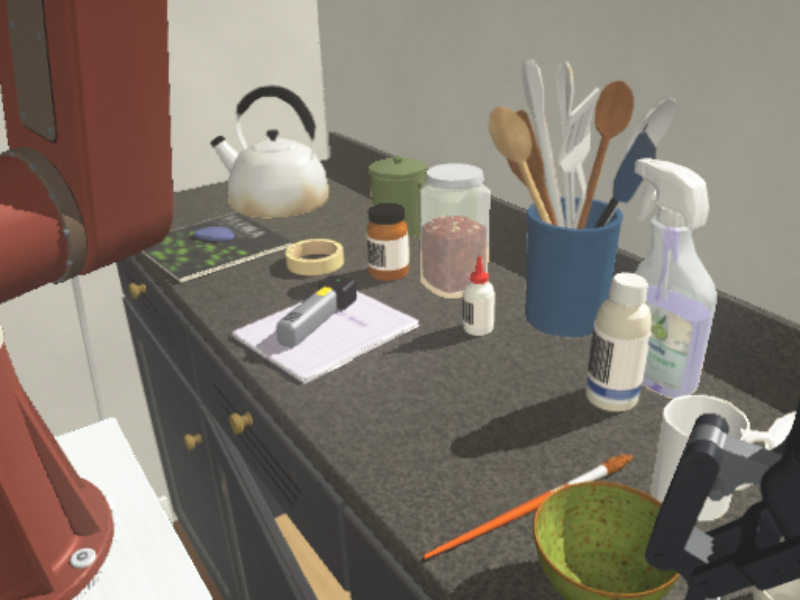

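View pics/top0.png

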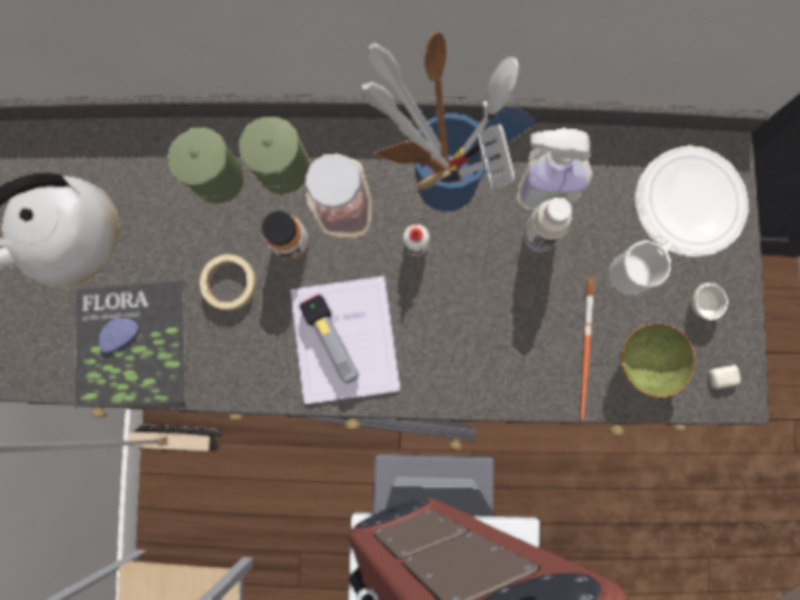

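The scene view shows the scanner on the notebook at about (318,312) and the cream bottle at (618,345) with its code at (603,358). The top view shows the scanner running from (350,378) to (308,298), and the cream bottle's cap at (556,212).

```bash
python3 - <<'E'
from h import *
im,d,c=load('top'); s=.64
P=world(c,d,np.array([[350,378],[308,298],[330,340],[322,320],[338,352],[556,212],[416,233],[284,226],[385,279],[292,290],[303,403],[399,391],[300,340],[375,340]])*s)
print(P.round(4)); 
# scanner pixels: height 30..50mm above counter near notebook
def cloud(n,x0,x1,y0,y1):
    im,d,c=load(n); g=np.array([(x,y) for y in range(y0,y1) for x in range(x0,x1)]); return g,world(c,d,g,0),im
g,W,_=cloud('top',185,240,180,255)
m=(W[:,2]>.036)&(W[:,2]<.056); Q=W[m]
mu=Q[:,:2].mean(0); u=np.linalg.svd(Q[:,:2]-mu,full_matrices=False)[2][0]
if u[0]<0:u=-u
t=(Q[:,:2]-mu)@u; v=(Q[:,:2]-mu)@[-u[1],u[0]]
print('scan',m.sum(),mu,np.degrees(np.arctan2(u[1],u[0])),t.min(),t.max(),Q[:,2].mean())
for a,b in((-.1,-.04),(-.04,0),(0,.04),(.04,.1)):
    k=(t>a)&(t<b); print(a,v[k].min(),v[k].max())
# bottle
g,W,im=cloud('scene',365,425,170,265)
cap=world(load('top')[2],load('top')[1],[[556*s,212*s]])[0]
from scipy.optimize import least_squares
r=np.hypot(*(W[:,:2]-cap[:2]).T); m=(r<.045)&(W[:,2]>.02)&(W[:,2]<.1); Q=W[m]
f=least_squares(lambda p:np.hypot(Q[:,0]-p[0],Q[:,1]-p[1])-.031,cap[:2],loss='soft_l1',f_scale=.002).x
print('bottle',f,'cap',cap,m.sum())
px=g[m]; col=im[px[:,1],px[:,0]].astype(int); dk=(col.max(1)<110)&(Q[:,2]>.035)
ang=np.degrees(np.arctan2(Q[:,1]-f[1],Q[:,0]-f[0]))%360
print('all',np.percentile(ang,[1,50,99]),'dark',np.percentile(ang[dk],[2,25,50,75,98]),'z',np.percentile(Q[dk,2],[2,50,98]))
cr=cv2.resize(im[165:270,360:430],None,fx=5.6,fy=5.6,interpolation=2); cv2.imwrite('pics/b.png',cr[:,:,::-1])
print('cam',-np.array(load('scene')[2]['R']).T@load('scene')[2]['t'])
E
```

```text
[[ 3.817e-01  1.650e-01  4.150e-02]
 [ 5.147e-01  2.420e-01  4.180e-02]
 [ 4.441e-01  2.008e-01  4.430e-02]
 [ 4.776e-01  2.161e-01  4.300e-02]
 [ 4.244e-01  1.866e-01  4.320e-02]
 [ 6.432e-01 -1.565e-01  1.549e-01]
 [ 6.193e-01  6.070e-02  9.380e-02]
 [ 6.224e-01  2.755e-01  1.093e-01]
 [ 5.580e-01  1.143e-01 -1.000e-04]
 [ 5.330e-01  2.774e-01  7.700e-03]
 [ 3.367e-01  2.495e-01  2.000e-04]
 [ 3.623e-01  8.370e-02  1.800e-03]
 [ 4.453e-01  2.585e-01  7.900e-03]
 [ 4.489e-01  1.277e-01  7.700e-03]]
scan 726 [0.45469795 0.20567148] 29.37322488958089 -0.08688597815966485 0.0726096308281785 0.04225658111780013
-0.1 -0.013448489708077247 0.01369062789870031
-0.04 -0.014254985777086995 0.014545819716517585
0 -0.02273088948908652 0.02173626430888314
0.04 -0.022718165922132647 0.02365889163890891
bottle [ 0.64705935 -0.16154324] cap [ 0.64319867 -0.15647217  0.1548664 ] 1415
all [141.42082788 217.66751265 291.16451711] dark [140.18849022 162.22454279 175.91125343 191.6308317  204.34725648] z [0.03987543 0.06554391 0.09041139]
cam [ 0.05923172 -0.60732018  0.50506848]
```

View pics/b.png

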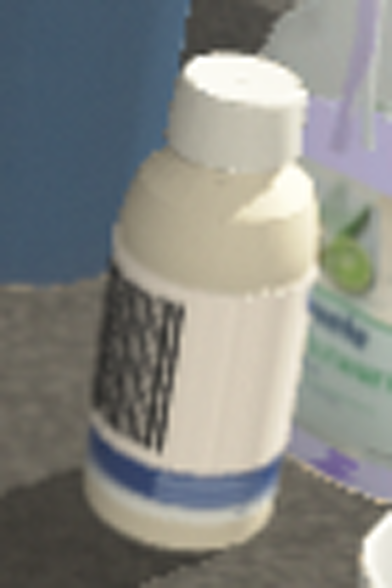

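The enlarged crop shows the code wrapped towards the bottle's left side, with its right edge at about (165,380). With the fitted axis at (0.647,-0.162), the code's middle faces about 168°. The scanner centre is at (0.453,0.205) with yaw 29.4°, and its top is at 42 mm where 44 is expected. Now I move above it.

```bash
python3 -m crank '[{"offset":[4,20,0],"angular":[0,0,2.5],"hand":85},{"offset":[8,38,0],"angular":[0,0,0],"hand":85},{"offset":[8,38,0],"angular":[0,0,0],"hand":85},{"offset":[8,38,0],"angular":[0,0,0],"hand":85},{"offset":[8,38,0],"angular":[0,0,0],"hand":85},{"offset":[8,38,0],"angular":[0,0,0],"hand":85},{"offset":[8,38,0],"angular":[0,0,0],"hand":85},{"offset":[8,38,0],"angular":[0,0,0],"hand":85},{"offset":[8,38,0],"angular":[0,0,0],"hand":85},{"offset":[8,38,0],"angular":[0,0,0],"hand":85}]'; python3 -m crank '[{"offset":[9,38,0],"angular":[0,0,0],"hand":85},{"offset":[9,38,0],"angular":[0,0,0],"hand":85},{"offset":[9,38,0],"angular":[0,0,0],"hand":85},{"offset":[9,38,0],"angular":[0,0,0],"hand":85},{"offset":[9,38,0],"angular":[0,0,0],"hand":85},{"offset":[9,38,0],"angular":[0,0,0],"hand":85},{"offset":[9,38,0],"angular":[0,0,0],"hand":85},{"offset":[9,38,0],"angular":[0,0,0],"hand":85},{"offset":[9,38,0],"angular":[0,0,0],"hand":85},{"offset":[0,0,0],"angular":[0,0,0],"hand":85}]'
```

```text
clock: 0.93
tool_pos: [0.358, -0.1936, 0.205]
ee_rot: [-0.0, 0.967, 0.253, -0.0]
force: [0.0, -0.3, 0.4]
finger_gap: 0.992
finger_force: 0.0
clock: 1.77
tool_pos: [0.4397, 0.1523, 0.2054]
ee_rot: [-0.002, 0.967, 0.257, 0.001]
force: [-0.8, -1.0, 0.4]
finger_gap: 0.993
finger_force: 0.0
```

```bash
python3 - <<'E'
from h import *
im,d,c=grab('wrist'); cv2.imwrite('pics/w1.png',im[:,:,::-1])
s=bot.state(); print(s['tool_pos'],s['ee_rot'])
g=np.array([(x,y) for y in range(0,384,2) for x in range(0,512,2)]); W=world(c,d,g,0)
m=(W[:,2]>.036)&(W[:,2]<.056)&(np.hypot(W[:,0]-.453,W[:,1]-.205)<.1); Q=W[m]
r=cv2.minAreaRect((Q[:,:2]*1000).astype(np.float32)); print(m.sum(),r,np.median(Q[:,2]))
h=Q[:,:2]; mu=h.mean(0);u=np.linalg.svd(h-mu,full_matrices=False)[2][0]; u*=np.sign(u[0])
t=(h-mu)@u;k=t<np.percentile(t,60); mh=h[k].mean(0);u=np.linalg.svd(h[k]-mh,full_matrices=False)[2][0];u*=np.sign(u[0])
print(mu,np.degrees(np.arctan2(u[1],u[0])),t.min(),t.max(), mh)
E
```

```text
[0.43908779 0.14939353 0.20508062] [-3.10311843e-04  9.66587339e-01  2.56336992e-01 -4.08567416e-04]
1025 ((447.8033142089844, 204.7108917236328), (157.4271240234375, 45.831172943115234), 29.22589683532715) 0.043147871201788264
[0.4600522 0.2093939] 30.29444760934714 -0.091676231618492 0.06596682103342064 [0.43385759 0.19415589]
```

View pics/w1.png

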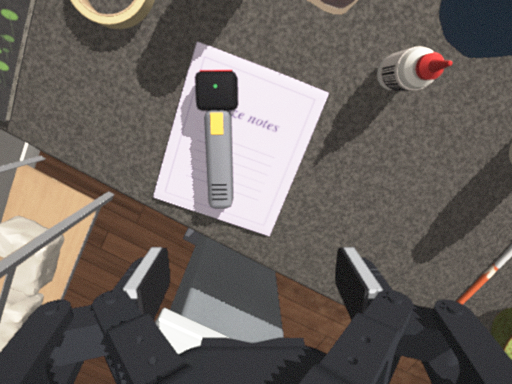

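The wrist view shows the scanner clear on the notebook, running from (218,72) to (220,205). The measured centre of (0.4533,0.2055) and yaw of 29.7° agree with the top view and with the tool's yaw. Descending.

```bash
python3 -m crank '[{"offset":[7,28,0],"angular":[0,0,0],"hand":85},{"offset":[7,28,-15],"angular":[0,0,0],"hand":85},{"offset":[0,0,-35],"angular":[0,0,0],"hand":85},{"offset":[0,0,-35],"angular":[0,0,0],"hand":85},{"offset":[0,0,-30],"angular":[0,0,0],"hand":85},{"offset":[0,0,-20],"angular":[0,0,0],"hand":85},{"offset":[0,0,0],"angular":[0,0,0],"hand":85},{"offset":[0,0,0],"angular":[0,0,0],"hand":85},{"offset":[0,0,0],"angular":[0,0,0],"hand":85}]'
```

```text
clock: 2.57
tool_pos: [0.4546, 0.202, 0.0718]
ee_rot: [0.0, 0.967, 0.253, 0.001]
force: [-0.2, -0.2, 1.1]
finger_gap: 0.996
finger_force: 0.0
```

```bash
python3 -m crank '[{"offset":[-1,3,-15],"angular":[0,0,0],"hand":85},{"offset":[0,0,-15],"angular":[0,0,0],"hand":85},{"offset":[0,0,-10],"angular":[0,0,0],"hand":85},{"offset":[0,0,-5],"angular":[0,0,0],"hand":85},{"offset":[0,0,0],"angular":[0,0,0],"hand":60},{"offset":[0,0,0],"angular":[0,0,0],"hand":45},{"offset":[0,0,0],"angular":[0,0,0],"hand":38},{"offset":[0,0,0],"angular":[0,0,0],"hand":38},{"offset":[0,0,0],"angular":[0,0,0],"hand":38},{"offset":[0,0,0],"angular":[0,0,0],"hand":38}]'
```

```text
clock: 3.4
tool_pos: [0.4528, 0.2055, 0.026]
ee_rot: [-0.0, 0.967, 0.253, 0.0]
force: [-0.1, -0.6, 0.2]
finger_gap: 0.449
finger_force: 0.0
```

```bash
python3 -m crank '[{"offset":[0,0,0],"angular":[0,0,0],"hand":30},{"offset":[0,0,0],"angular":[0,0,0],"hand":25},{"offset":[0,0,0],"angular":[0,0,0],"hand":20},{"offset":[0,0,0],"angular":[0,0,0],"hand":15},{"offset":[0,0,0],"angular":[0,0,0],"hand":15},{"offset":[0,0,0],"angular":[0,0,0],"hand":15},{"offset":[0,0,0],"angular":[0,0,0],"hand":15}]'
```

```text
clock: 3.98
tool_pos: [0.4524, 0.2054, 0.0255]
ee_rot: [-0.0, 0.967, 0.253, -0.0]
force: [-0.1, 0.3, -0.3]
finger_gap: 0.177
finger_force: 0.0
```

The fingers closed to 15 mm with no force, so I look.

```bash
python3 - <<'E'
from h import *
im,d,c=grab('wrist'); a=im[:,:,::-1].copy()
im,d,c=grab('top'); b=cv2.resize(im[150:280,150:270],(354,384),interpolation=2)[:,:,::-1]
cv2.imwrite('pics/w2.png',cv2.resize(np.hstack([a,b]),(800,355)))
print(bot.state())
E
```

```text
{'clock': 4.0833, 'joint_positions': array([2.84870886e-01, 1.86013807e-01, 2.03210758e+00, 1.56728728e-05,
       9.23559009e-01, 1.34323831e+00]), 'joint_velocities': array([-0.00047289,  0.00047869, -0.0026313 , -0.00203833, -0.00031869,
       -0.00034374]), 'effort': array([-9.05678280e-05, -3.16706157e+01, -2.37114447e+01,  1.44956414e-05,
        8.44909264e-04,  1.92281391e-06]), 'tool_pos': array([0.45238003, 0.20541681, 0.02545713]), 'ee_rot': array([-4.99176906e-06,  9.67357439e-01,  2.53415832e-01, -4.40314414e-05]), 'force': array([-0.60990155,  0.16849413,  0.65043351]), 'ft_torque': array([ 0.04228408, -0.02018545,  0.00666972]), 'finger_force': 0.0, 'finger_gap': 0.1752613196922324}
```

View pics/w2.png

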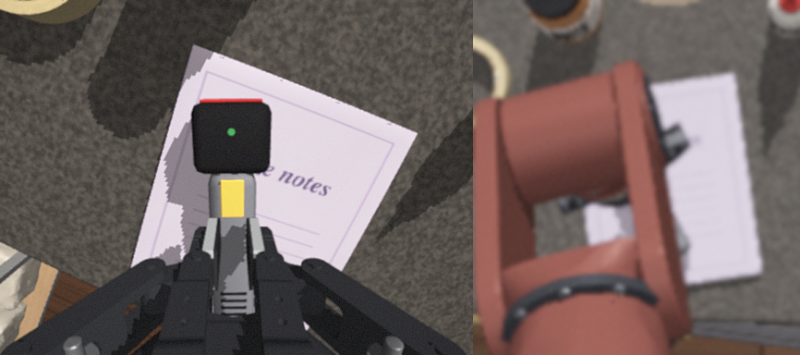

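The wrist view shows the pads at (210,235) and (257,235) straddling or hovering over the handle, which runs down x≈232. I use depth to tell which.

```bash
python3 - <<'E'
from h import *
im,d,c=load('wrist'); k=1.0825
R=np.array([[.8716,.4903],[-.4903,.8716]])
for y in (228,240,255,275):
    xs=range(195,275,5); W=world(c,d,np.array([(x*k,y*k) for x in xs]),0)
    L=(W[:,:2]-[.4524,.2054])@R.T*1000
    print(y,[(x,*l.round().astype(int),int(round(z*1000))) for x,l,z in zip(xs,L,W[:,2])])
cv2.imwrite('pics/w3.png',cv2.resize(im[215:350,185:315],(578,600),interpolation=2)[:,:,::-1])
E
```

```text
228 [(195, np.int64(-20), np.int64(29), 9), (200, np.int64(7), np.int64(18), 60), (205, np.int64(7), np.int64(15), 61), (210, np.int64(11), np.int64(12), 68), (215, np.int64(10), np.int64(9), 67), (220, np.int64(6), np.int64(7), 59), (225, np.int64(-2), np.int64(5), 43), (230, np.int64(-2), np.int64(2), 43), (235, np.int64(-2), np.int64(-1), 44), (240, np.int64(-2), np.int64(-5), 43), (245, np.int64(-2), np.int64(-8), 43), (250, np.int64(11), np.int64(-9), 68), (255, np.int64(11), np.int64(-12), 68), (260, np.int64(11), np.int64(-14), 68), (265, np.int64(7), np.int64(-18), 61), (270, np.int64(-21), np.int64(-29), 9)]
240 [(195, np.int64(7), np.int64(19), 73), (200, np.int64(7), np.int64(17), 73), (205, np.int64(11), np.int64(13), 81), (210, np.int64(10), np.int64(11), 79), (215, np.int64(11), np.int64(8), 80), (220, np.int64(-1), np.int64(7), 60), (225, np.int64(-10), np.int64(5), 44), (230, np.int64(-10), np.int64(2), 44), (235, np.int64(-10), np.int64(-1), 44), (240, np.int64(-11), np.int64(-5), 44), (245, np.int64(-11), np.int64(-8), 44), (250, np.int64(11), np.int64(-8), 80), (25
[... 725 characters left out ...]
 np.int64(-14), 96), (270, np.int64(13), np.int64(-16), 96)]
275 [(195, np.int64(11), np.int64(14), 107), (200, np.int64(13), np.int64(12), 109), (205, np.int64(12), np.int64(10), 108), (210, np.int64(13), np.int64(8), 109), (215, np.int64(-2), np.int64(8), 90), (220, np.int64(-39), np.int64(9), 41), (225, np.int64(-36), np.int64(5), 45), (230, np.int64(-36), np.int64(2), 45), (235, np.int64(-38), np.int64(-2), 43), (240, np.int64(-37), np.int64(-5), 43), (245, np.int64(-38), np.int64(-8), 43), (250, np.int64(-3), np.int64(-8), 88), (255, np.int64(4), np.int64(-10), 98), (260, np.int64(11), np.int64(-11), 107), (265, np.int64(13), np.int64(-12), 109), (270, np.int64(12), np.int64(-14), 108)]
```

View pics/w3.png

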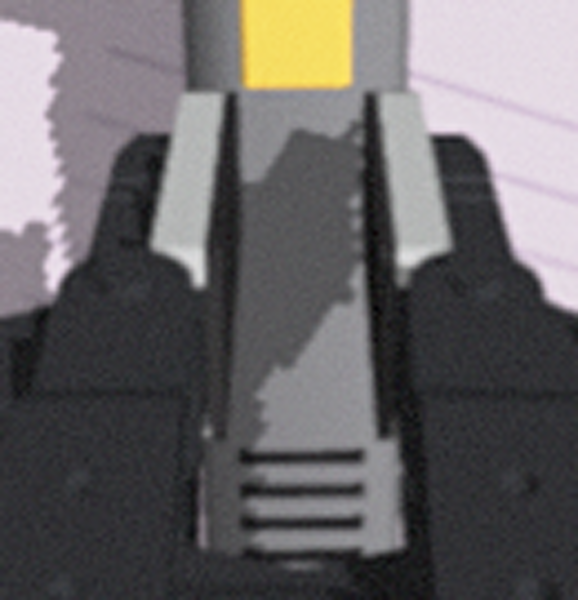

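The pads' lowest visible edge is at z≈58 mm and the inner gap is 16 mm. So the fingertips are above the handle, even though the reported TCP height says they are around it. I need to find out whether the height reading or the finger length is off, so I check the camera's pose against the tool and the visible tip.

```bash
python3 -m crank '[{"offset":[0,0,0],"angular":[0,0,0],"hand":30},{"offset":[0,0,0],"angular":[0,0,0],"hand":45},{"offset":[0,0,0],"angular":[0,0,0],"hand":50},{"offset":[0,0,0],"angular":[0,0,0],"hand":50},{"offset":[0,0,0],"angular":[0,0,0],"hand":50}]'
cat > tip.py <<'E'
from h import *
im,d,c=grab('wrist'); s=bot.state(); p=s['tool_pos']; w,x,y,z=s['ee_rot']
cc=-np.array(c['R']).T@np.array(c['t']); print('tool',p.round(4),'cam-tool',(cc-p).round(4),'gap',s['finger_gap'],'force',s['force'].round(1))
g=np.array([(a,b) for b in range(100,384) for a in range(120,400)]); W=world(c,d,g,0); yaw=2*np.arctan2(y,x)
D=W[:,:2]-p[:2]; lx=D@[np.cos(yaw),np.sin(yaw)]; ly=D@[-np.sin(yaw),np.cos(yaw)]
col=im[g[:,1],g[:,0]].astype(int)
m=(abs(lx-.0115)<.002)&(abs(ly)<.055)&(abs(ly)>.005)&(W[:,2]>.012)
for sgn in(1,-1):
    k=m&(ly*sgn>0); zz=W[k,2]; o=np.argsort(zz)[:400:60]
    print(sgn,k.sum(),'z pct',np.percentile(zz,[0,1,5,20]).round(4),'inner y',np.percentile(abs(ly[k]),[1,10]).round(4)); print([(tuple(g[k][i]),round(lx[k][i],3),round(ly[k][i],3),round(zz[i],3)) for i in o])
E
python3 tip.py
```

```text
clock: 4.5
tool_pos: [0.4524, 0.2054, 0.0255]
ee_rot: [-0.0, 0.967, 0.253, 0.0]
force: [-1.1, -0.1, -0.0]
finger_gap: 0.587
finger_force: 0.0
tool [0.4524 0.2054 0.0255] cam-tool [0.068  0.0377 0.1686] gap 0.5854401240402646 force [ 0.8  0.1 -0. ]
1 3143 z pct [0.0357 0.0415 0.0633 0.0909] inner y [0.0052 0.0069]
[((np.int64(226), np.int64(220)), np.float64(0.011), np.float64(0.015), np.float64(0.036)), ((np.int64(236), np.int64(226)), np.float64(0.011), np.float64(0.009), np.float64(0.043)), ((np.int64(197), np.int64(240)), np.float64(0.011), np.float64(0.028), np.float64(0.061)), ((np.int64(199), np.int64(244)), np.float64(0.011), np.float64(0.026), np.float64(0.065)), ((np.int64(199), np.int64(248)), np.float64(0.011), np.float64(0.025), np.float64(0.069)), ((np.int64(198), np.int64(252)), np.float64(0.011), np.float64(0.025), np.float64(0.073)), ((np.int64(195), np.int64(256)), np.float64(0.011), np.float64(0.026), np.float64(0.077))]
-1 3699 z pct [0.0361 0.0421 0.0655 0.0958] inner y [0.0052 0.0072]
[((np.int64(276), np.int64(217)), np.float64(0.013), np.float64(-0.014), np.float64(0.036)), ((np.int64(264), np.int64(226)), np.float64(0.011), np.float64(-0.007), np.float64(0.043)), ((np.int64(313), np.int64(239)), np.float64(0.011), np.float64(-0.031), np.float64(0.06)), ((np.int64(312), np.int64(245)), np.float64(0.01), np.float64(-0.03), np.float64(0.065)), ((np.int64(305), np.int64(249)), np.float64(0.011), np.float64(-0.026), np.float64(0.07)), ((np.int64(305), np.int64(255)), np.float64(0.01), np.float64(-0.025), np.float64(0.074)), ((np.int64(313), np.int64(257)), np.float64(0.01), np.float64(-0.028), np.float64(0.077))]
```

The tips really are at z≈60 mm, about 45 mm higher than the reported TCP implies. I go down in stages, checking force and clearance.

```bash
python3 -m crank '[{"offset":[0,0,-6],"angular":[0,0,0],"hand":55},{"offset":[0,0,-6],"angular":[0,0,0],"hand":55},{"offset":[0,0,-6],"angular":[0,0,0],"hand":55},{"offset":[0,0,0],"angular":[0,0,0],"hand":55},{"offset":[0,0,0],"angular":[0,0,0],"hand":55}]'
python3 tip.py; python3 - <<'E'
from h import *
im,d,c=grab('scene'); cv2.imwrite('pics/s2.png',cv2.resize(im[90:260,100:327],(800,600),interpolation=2)[:,:,::-1])
E
```

```text
clock: 4.97
tool_pos: [0.4515, 0.2052, 0.0065]
ee_rot: [0.0, 0.967, 0.253, -0.001]
force: [-0.1, -0.2, -0.3]
finger_gap: 0.646
finger_force: 0.0
tool [0.452  0.2053 0.007 ] cam-tool [0.0678 0.0376 0.168 ] gap 0.645907463805343 force [ 1.7  0.6 -0.7]
1 3038 z pct [0.0372 0.0407 0.0442 0.0702] inner y [0.0052 0.0069]
[((np.int64(224), np.int64(232)), np.float64(0.013), np.float64(0.015), np.float64(0.037)), ((np.int64(227), np.int64(237)), np.float64(0.012), np.float64(0.013), np.float64(0.042)), ((np.int64(237), np.int64(239)), np.float64(0.012), np.float64(0.007), np.float64(0.043)), ((np.int64(241), np.int64(238)), np.float64(0.013), np.float64(0.005), np.float64(0.045)), ((np.int64(189), np.int64(247)), np.float64(0.01), np.float64(0.031), np.float64(0.049)), ((np.int64(182), np.int64(251)), np.float64(0.01), np.float64(0.033), np.float64(0.053)), ((np.int64(179), np.int64(255)), np.float64(0.01), np.float64(0.034), np.float64(0.056))]
-1 3511 z pct [0.0355 0.0406 0.0446 0.0736] inner y [0.0052 0.0072]
[((np.int64(280), np.int64(231)), np.float64(0.013), np.float64(-0.015), np.float64(0.036)), ((np.int64(273), np.int64(240)), np.float64(0.01), np.float64(-0.011), np.float64(0.042)), ((np.int64(319), np.int64(241)), np.float64(0.011), np.float64(-0.034), np.float64(0.043)), ((np.int64(312), np.int64(243)), np.float64(0.01), np.float64(-0.03), np.float64(0.045)), ((np.int64(310), np.int64(246)), np.float64(0.01), np.float64(-0.028), np.float64(0.048)), ((np.int64(312), np.int64(251)), np.float64(0.01), np.float64(-0.029), np.float64(0.052)), ((np.int64(315), np.int64(254)), np.float64(0.011), np.float64(-0.029), np.float64(0.056))]
```

View pics/s2.png

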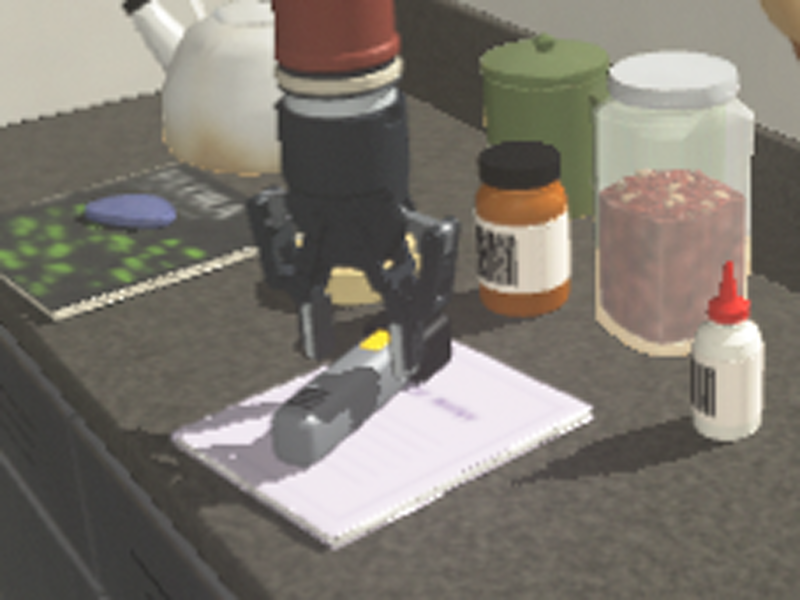

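The scene crop shows the fingers straddling the handle at about (312,345) and (400,365), tips near the handle's top, with the gripper body well clear at about (345,225). So only the reported height is biased, by about 45 mm, and I lower 25 mm more and grip.

```bash
python3 -m crank '[{"offset":[0.5,0,-8],"angular":[0,0,0],"hand":55},{"offset":[0.5,0,-8],"angular":[0,0,0],"hand":55},{"offset":[0,0,-5],"angular":[0,0,0],"hand":55},{"offset":[0,0,-4],"angular":[0,0,0],"hand":55},{"offset":[0,0,0],"angular":[0,0,0],"hand":55},{"offset":[0,0,0],"angular":[0,0,0],"hand":55}]'; python3 tip.py
```

```text
clock: 5.57
tool_pos: [0.4529, 0.2053, -0.0181]
ee_rot: [-0.0, 0.967, 0.253, -0.001]
force: [0.2, 0.2, -0.4]
finger_gap: 0.642
finger_force: 0.0
tool [ 0.4533  0.2054 -0.0177] cam-tool [0.0678 0.0376 0.1681] gap 0.6428824171352667 force [-0.2 -0.6 -0.9]
1 3080 z pct [0.0142 0.0177 0.0265 0.0445] inner y [0.0052 0.0068]
[((np.int64(193), np.int64(239)), np.float64(0.01), np.float64(0.031), np.float64(0.014)), ((np.int64(185), np.int64(243)), np.float64(0.01), np.float64(0.033), np.float64(0.02)), ((np.int64(189), np.int64(247)), np.float64(0.01), np.float64(0.031), np.float64(0.024)), ((np.int64(181), np.int64(251)), np.float64(0.01), np.float64(0.033), np.float64(0.028)), ((np.int64(187), np.int64(255)), np.float64(0.01), np.float64(0.03), np.float64(0.032)), ((np.int64(177), np.int64(259)), np.float64(0.01), np.float64(0.034), np.float64(0.036)), ((np.int64(187), np.int64(262)), np.float64(0.01), np.float64(0.028), np.float64(0.038))]
-1 3519 z pct [0.0141 0.0184 0.0282 0.048 ] inner y [0.0052 0.0071]
[((np.int64(311), np.int64(239)), np.float64(0.01), np.float64(-0.031), np.float64(0.014)), ((np.int64(309), np.int64(243)), np.float64(0.01), np.float64(-0.028), np.float64(0.02)), ((np.int64(315), np.int64(248)), np.float64(0.01), np.float64(-0.031), np.float64(0.025)), ((np.int64(315), np.int64(250)), np.float64(0.011), np.float64(-0.03), np.float64(0.029)), ((np.int64(317), np.int64(255)), np.float64(0.01), np.float64(-0.03), np.float64(0.032)), ((np.int64(326), np.int64(259)), np.float64(0.01), np.float64(-0.033), np.float64(0.036)), ((np.int64(316), np.int64(262)), np.float64(0.01), np.float64(-0.028), np.float64(0.039))]
```

```bash
python3 -m crank '[{"offset":[0,0,0],"angular":[0,0,0],"hand":40},{"offset":[0,0,0],"angular":[0,0,0],"hand":32},{"offset":[0,0,0],"angular":[0,0,0],"hand":26},{"offset":[0,0,0],"angular":[0,0,0],"hand":15},{"offset":[0,0,0],"angular":[0,0,0],"hand":10},{"offset":[0,0,0],"angular":[0,0,0],"hand":10},{"offset":[0,0,0],"angular":[0,0,0],"hand":10}]'
```

```text
clock: 6.2
tool_pos: [0.4541, 0.2057, -0.0169]
ee_rot: [-0.0, 0.967, 0.253, 0.001]
force: [-0.1, 0.3, 4.8]
finger_gap: 0.341
finger_force: 60.3
```

Gripped: opening 29 mm, force 60 N. The scanner centre is 43 mm above the reported height. I lift it and carry it over.

```bash
python3 -m crank '[{"offset":[0,0,5],"angular":[0,0,0],"hand":10},{"offset":[0,0,12],"angular":[0,0,0],"hand":10},{"offset":[0,0,15],"angular":[0,0,0],"hand":10},{"offset":[0,0,12],"angular":[0,0,0],"hand":10},{"offset":[0,0,5],"angular":[0,0,0],"hand":10},{"offset":[0,0,0],"angular":[0,0,0],"hand":10}]'
python3 -m crank '[{"offset":[0,-10,0],"angular":[0,0,-2],"hand":10},{"offset":[0,-20,0],"angular":[0,0,-4],"hand":10},{"offset":[0,-28,0],"angular":[0,0,-4],"hand":10},{"offset":[0,-28,0],"angular":[0,0,-4],"hand":10},{"offset":[0,-28,0],"angular":[0,0,-4],"hand":10},{"offset":[0,-28,0],"angular":[0,0,-4],"hand":10},{"offset":[0,-28,0],"angular":[0,0,-4],"hand":10},{"offset":[0,-20,0],"angular":[0,0,-4],"hand":10},{"offset":[0,-10,0],"angular":[0,0,-2],"hand":10},{"offset":[0,0,0],"angular":[0,0,0],"hand":10}]'; python3 tip.py|head -1
```

```text
clock: 6.7
tool_pos: [0.4549, 0.2058, 0.0334]
ee_rot: [-0.0, 0.967, 0.253, 0.002]
force: [0.3, -0.5, -2.3]
finger_gap: 0.342
finger_force: 59.6
clock: 7.53
tool_pos: [0.4526, 0.0036, 0.0308]
ee_rot: [0.0, 1.0, -0.025, -0.001]
force: [0.7, 0.0, -3.0]
finger_gap: 0.337
finger_force: 59.8
tool [0.4527 0.0048 0.0309] cam-tool [ 0.0781 -0.0057  0.1684] gap 0.34612418030957426 force [-0.2 -0.6 -1.4]
```

```bash
python3 -m crank '[{"offset":[0,-10,-1],"angular":[0,0,-1],"hand":10},{"offset":[1,-22,-2],"angular":[0,0,-2],"hand":10},{"offset":[2,-25,-2],"angular":[0,0,-2],"hand":10},{"offset":[3,-25,-2],"angular":[0,0,-2],"hand":10},{"offset":[3,-22,-2],"angular":[0,0,-1],"hand":10},{"offset":[2,-15,0],"angular":[0,0,-1],"hand":10},{"offset":[1,-8,0],"angular":[0,0,0],"hand":10},{"offset":[0,0,0],"angular":[0,0,0],"hand":10},{"offset":[0,0,0],"angular":[0,0,0],"hand":10}]'
python3 - <<'E'
from h import *
for n in('scene','top'):
    im,d,c=grab(n)
    if n=='scene': a=cv2.resize(im[130:280,240:440],(800,600),interpolation=2)
cv2.imwrite('pics/s3.png',a[:,:,::-1])
im,d,c=load('top'); g=np.array([(x,y) for y in range(80,280) for x in range(230,400)]); W=world(c,d,g,0)
m=(W[:,2]>.065)&(W[:,2]<.092)&(abs(W[:,0]-.48)<.1)&(abs(W[:,1]+.12)<.07); Q=W[m]
print(m.sum(),Q.mean(0)); 
u=np.array([np.cos(np.radians(-12)),np.sin(np.radians(-12))]); p=bot.state()['tool_pos']
D=Q[:,:2]-p[:2]; t=D@u; v=D@[-u[1],u[0]]; print(p,np.percentile(t,[1,50,99]),np.percentile(v,[2,50,98]))
k=t>.04; print('head v',np.percentile(v[k],[2,50,98]),'z',np.median(Q[k,2]))
E
```

```text
clock: 8.33
tool_pos: [0.4652, -0.1208, 0.0223]
ee_rot: [-0.0, 0.995, -0.101, -0.0]
force: [0.1, 0.4, -2.7]
finger_gap: 0.343
finger_force: 59.8
23 [ 0.43287494 -0.12123729  0.08198039]
[ 0.46492482 -0.12029783  0.02220149] [-0.03625343 -0.03115673 -0.02642898] [-0.01464446 -0.00703577 -0.00115875]Traceback (most recent call last):
  File "<stdin>", line 11, in <module>
    return _quantile_unchecked(
        a, q, axis, out, overwrite_input, method, keepdims, weights)
    return _ureduce(a,
                    func=_quantile_ureduce_func,
    ...<5 lines>...
                    overwrite_input=overwrite_input,
                    method=method)
    r = func(a, **kwargs)
    result = _quantile(arr,
                       quantiles=q,
    ...<2 lines>...
                       out=out,
                       weights=wgt)
    slices_having_nans = np.isnan(arr[-1, ...])
                                  ~~~^^^^^^^^^
IndexError: index -1 is out of bounds for axis 0 with size 0
```

View pics/s3.png

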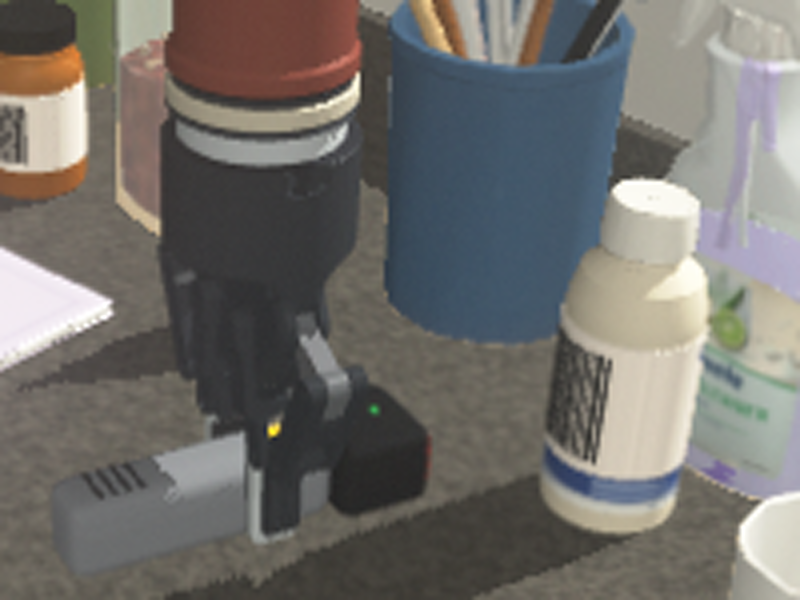

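The scanner is held level, with its head at (380,450) and its red window facing the code at (578,405). I check the head and tail heights from depth, and the bottle's code again.

```bash
python3 - <<'E'
from h import *
im,d,c=load('scene'); f=lambda x,y:(240+x/4,130+y/4)
W=world(c,d,[f(355,425),f(390,430),f(80,485),f(150,490),f(200,455),f(380,480),f(120,525)],0); print(W.round(4))
g=np.array([(x,y) for y in range(160,270) for x in range(310,352)]); Q=world(c,d,g,0); col=im[g[:,1],g[:,0]].astype(int)
k=(col[:,0]>100)&(col[:,1]<60)&(Q[:,2]<.1); print('red',k.sum(),Q[k].mean(0),Q[k][:,2].min(),Q[k][:,2].max())
E
```

```text
[[ 0.5075 -0.1384  0.0816]
 [ 0.5165 -0.1497  0.0816]
 [ 0.3921 -0.1061  0.0816]
 [ 0.4132 -0.1239  0.0805]
 [ 0.4422 -0.1184  0.0823]
 [ 0.507  -0.1555  0.0639]
 [ 0.3982 -0.1244  0.0704]]<stdin>:5: RuntimeWarning: Mean of empty slice.
  ret = um.true_divide(
Traceback (most recent call last):
ValueError: zero-size array to reduction operation minimum which has no identity
```

Its top is at 81.6 mm at both ends, so it is level with its centre at about 64 mm. Shift 2 mm sideways and hold.

```bash
Z='x'; python3 -m crank '[{"offset":[0,-2,1],"angular":[0,0,0],"hand":10},{"offset":[0,0,0],"angular":[0,0,0],"hand":10},{"offset":[0,0,0],"angular":[0,0,0],"hand":10},{"offset":[0,0,0],"angular":[0,0,0],"hand":10},{"offset":[0,0,0],"angular":[0,0,0],"hand":10},{"offset":[0,0,0],"angular":[0,0,0],"hand":10},{"offset":[0,0,0],"angular":[0,0,0],"hand":10},{"offset":[0,0,0],"angular":[0,0,0],"hand":10},{"offset":[0,0,0],"angular":[0,0,0],"hand":10},{"offset":[0,0,0],"angular":[0,0,0],"hand":10}]'
python3 -m crank '[{"offset":[0,0,0],"angular":[0,0,0],"hand":10},{"offset":[0,0,0],"angular":[0,0,0],"hand":10},{"offset":[0,0,0],"angular":[0,0,0],"hand":10},{"offset":[0,0,0],"angular":[0,0,0],"hand":10},{"offset":[0,0,0],"angular":[0,0,0],"hand":10},{"offset":[0,0,0],"angular":[0,0,0],"hand":10},{"offset":[0,0,0],"angular":[0,0,0],"hand":10},{"offset":[0,0,0],"angular":[0,0,0],"hand":10},{"offset":[0,0,0],"angular":[0,0,0],"hand":10},{"offset":[0,0,0],"angular":[0,0,0],"hand":10}]'
python3 -m crank '[{"offset":[0,0,0],"angular":[0,0,0],"hand":10},{"offset":[0,0,0],"angular":[0,0,0],"hand":10},{"offset":[0,0,0],"angular":[0,0,0],"hand":10},{"offset":[0,0,0],"angular":[0,0,0],"hand":10},{"offset":[0,0,0],"angular":[0,0,0],"hand":10},{"offset":[0,0,0],"angular":[0,0,0],"hand":10},{"offset":[0,0,0],"angular":[0,0,0],"hand":10},{"offset":[0,0,0],"angular":[0,0,0],"hand":10},{"offset":[0,0,0],"angular":[0,0,0],"hand":10},{"offset":[0,0,0],"angular":[0,0,0],"hand":10}]'
```

```text
clock: 9.27
tool_pos: [0.4654, -0.1236, 0.0235]
ee_rot: [-0.0, 0.995, -0.101, -0.0]
force: [-0.6, 0.8, -2.6]
finger_gap: 0.347
finger_force: 59.8
clock: 10.1
tool_pos: [0.4654, -0.1236, 0.0235]
ee_rot: [0.0, 0.995, -0.101, -0.0]
force: [0.1, -0.4, -2.4]
finger_gap: 0.343
finger_force: 59.8
clock: 10.93
tool_pos: [0.4654, -0.1236, 0.0235]
ee_rot: [-0.0, 0.995, -0.101, 0.0]
force: [1.1, -0.4, -3.1]
finger_gap: 0.347
finger_force: 59.8
```

Held for over two seconds. Now I carry it back.

```bash
python3 -m crank '[{"offset":[-3,5,4],"angular":[0,0,1],"hand":10},{"offset":[-3,15,4],"angular":[0,0,3],"hand":10},{"offset":[-3,25,2],"angular":[0,0,4],"hand":10},{"offset":[-3,30,0],"angular":[0,0,4],"hand":10},{"offset":[0,30,0],"angular":[0,0,4],"hand":10},{"offset":[0,30,0],"angular":[0,0,4],"hand":10},{"offset":[0,30,0],"angular":[0,0,4],"hand":10},{"offset":[0,30,0],"angular":[0,0,4],"hand":10},{"offset":[0,30,0],"angular":[0,0,4],"hand":10},{"offset":[0,30,0],"angular":[0,0,4],"hand":10}]'
python3 -m crank '[{"offset":[0,28,0],"angular":[0,0,3],"hand":10},{"offset":[0,20,0],"angular":[0,0,2],"hand":10},{"offset":[0,10,0],"angular":[0,0,0],"hand":10},{"offset":[0,6,0],"angular":[0,0,0],"hand":10},{"offset":[0,0,0],"angular":[0,0,0],"hand":10},{"offset":[0,0,0],"angular":[0,0,0],"hand":10}]'
```

```text
clock: 11.77
tool_pos: [0.4529, 0.1331, 0.0339]
ee_rot: [-0.0, 0.977, 0.213, 0.0]
force: [0.7, 0.6, -2.9]
finger_gap: 0.341
finger_force: 59.7
clock: 12.27
tool_pos: [0.4532, 0.1948, 0.0335]
ee_rot: [0.0, 0.967, 0.253, -0.0]
force: [-0.1, -0.8, -2.5]
finger_gap: 0.345
finger_force: 59.8
```

```bash
python3 -m crank '[{"offset":[0,0,-8],"angular":[0,0,0],"hand":10},{"offset":[0,0,-14],"angular":[0,0,0],"hand":10},{"offset":[0,0,-14],"angular":[0,0,0],"hand":10},{"offset":[0,0,-8],"angular":[0,0,0],"hand":10},{"offset":[0,0,-3],"angular":[0,0,0],"hand":10},{"offset":[0,0,-1],"angular":[0,0,0],"hand":10},{"offset":[0,0,0],"angular":[0,0,0],"hand":10},{"offset":[0,0,0],"angular":[0,0,0],"hand":10}]'; python3 -m crank '[{"offset":[0,0,-1],"angular":[0,0,0],"hand":10},{"offset":[0,0,-1],"angular":[0,0,0],"hand":10},{"offset":[0,0,0],"angular":[0,0,0],"hand":10},{"offset":[0,0,0],"angular":[0,0,0],"hand":10}]'
```

```text
clock: 12.93
tool_pos: [0.4542, 0.1954, -0.0139]
ee_rot: [0.0, 0.967, 0.253, 0.001]
force: [-0.3, -0.6, -1.7]
finger_gap: 0.343
finger_force: 59.8
clock: 13.27
tool_pos: [0.4535, 0.1955, -0.0163]
ee_rot: [-0.0, 0.967, 0.253, 0.0]
force: [-0.6, -1.0, -2.5]
finger_gap: 0.34
finger_force: 59.8
```

```bash
python3 -m crank '[{"offset":[0,0,-0.6],"angular":[0,0,0],"hand":10},{"offset":[0,0,-0.6],"angular":[0,0,0],"hand":10},{"offset":[0,0,0],"angular":[0,0,0],"hand":10},{"offset":[0,0,0],"angular":[0,0,0],"hand":10}]'
```

```text
clock: 13.6
tool_pos: [0.4536, 0.1955, -0.017]
ee_rot: [-0.0, 0.967, 0.253, -0.0]
force: [-2.4, -0.9, 5.2]
finger_gap: 0.345
finger_force: 60.8
```

Contact (+5 N). I release gently and rise.

```bash
python3 -m crank '[{"offset":[0,0,0],"angular":[0,0,0],"hand":32},{"offset":[0,0,0],"angular":[0,0,0],"hand":36},{"offset":[0,0,0],"angular":[0,0,0],"hand":45},{"offset":[0,0,0],"angular":[0,0,0],"hand":60},{"offset":[0,0,0],"angular":[0,0,0],"hand":60},{"offset":[0,0,0],"angular":[0,0,0],"hand":60}]' && python3 -m crank '[{"offset":[0,0,5],"angular":[0,0,0],"hand":60},{"offset":[0,0,15],"angular":[0,0,0],"hand":60},{"offset":[0,0,25],"angular":[0,0,0],"hand":60},{"offset":[0,0,30],"angular":[0,0,0],"hand":60},{"offset":[0,0,30],"angular":[0,0,0],"hand":60},{"offset":[0,0,30],"angular":[0,0,0],"hand":60},{"offset":[0,-30,30],"angular":[0,0,0],"hand":60},{"offset":[0,-30,15],"angular":[0,0,0],"hand":60},{"offset":[0,0,0],"angular":[0,0,0],"hand":60},{"offset":[0,0,0],"angular":[0,0,0],"hand":60}]'
python3 - <<'E'
from h import *
im,d,c=grab('wrist'); cv2.imwrite('pics/w9.png',im[:,:,::-1])
g=np.array([(x,y) for y in range(0,240,2) for x in range(0,512,2)]); W=world(c,d,g,0)
m=(W[:,2]>.03)&(W[:,2]<.056)&(np.hypot(W[:,0]-.453,W[:,1]-.195)<.1); Q=W[m]
print(cv2.minAreaRect((Q[:,:2]*1000).astype(np.float32)),np.percentile(Q[:,2],[5,50,95]))
E
```

```text
clock: 14.1
tool_pos: [0.4534, 0.1954, -0.0178]
ee_rot: [0.0, 0.967, 0.253, 0.0]
force: [-0.4, 1.0, -0.1]
finger_gap: 0.705
finger_force: 0.0
clock: 14.93
tool_pos: [0.4546, 0.1353, 0.1635]
ee_rot: [0.0, 0.968, 0.252, 0.002]
force: [-0.5, 0.6, -0.2]
finger_gap: 0.701
finger_force: 0.0
((449.0375671386719, 193.20199584960938), (158.0690460205078, 46.405399322509766), 29.302553176879883) [0.03735873 0.04308701 0.04475033]
```

View pics/w9.png

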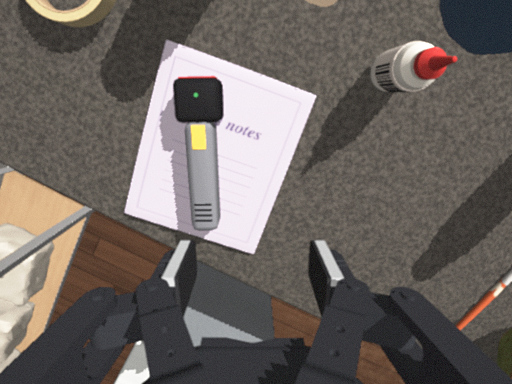

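The scanner lies flat and right way up on the notebook, from (198,78) to (205,228), with the gripper clear of it. Handing in.

```bash
python3 -c "
from bench import bot
print(bot.finish_job())"
```

```text
the job is handed in; nothing more can be done
None
```

I held the scanner level and still for over two seconds about 8 cm in front of the cream bottle's bar code, then laid it back flat and right way up on the notebook; the bottle was not touched, and the job is handed in, but no verdict was returned.

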